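# Weigh and label a jar of magenta pigment on the counter scale

### The job

Zero the empty scale with its white key, then lift the magenta pigment jar out of the crate and set it gently upright, wholly on the steel pan, and let go. With the jar weighing, press the magenta product key and then the green print key. Press each key fully home with a light touch, never like a punch, let it come up again, press no other key, and leave the other jars, the bottle and the palette knife where they are.

Things in the scene. Friction and masses are not known exactly. Their poses are not given: they have to be found in the camera images.
- scale: White counter scale, 315 mm deep (x), 220 mm wide, fixed. Origin: centre of its underside on the counter; x points away from the operator (its front is -x), y to its left, z up. A steel pan behind; in front a black key console on a stiff friction hinge, and two steel cheeks 130 mm high, 94 mm either side of the middle, beside the console's upper end. Pushing it with over 40 N anywhere harms it.
- console_hinge (a point): Middle of the console's hinge line (along the scale's y) in the plane of its face, 63 mm above the counter. The face, 180 mm wide and 137 mm long, rises from here away from the operator, looking back and up at him. Its tilt is NOT reported: 24 to 34 degrees from horizontal (keys up to 7 mm higher or lower than at 29), so see it or feel for it. Pressing does not change it. Axes as scale.
- pan (a point): Centre of the top of the steel pan, 115 mm above the counter; the pan measures 170 mm along the scale's x and 220 mm along its y, flat, without a rim. Axes as scale.
- key_zero (a joint): White key, lower row (45 mm up the face from the hinge line), 60 mm to the scale's left (+y of scale) of its middle: zeroes the scale. Like all keys: a cap 26 mm wide, 24 mm up the face, top 8 mm proud of it, 40 mm from its neighbours; goes 6 mm straight into the face (2 N to start, 6.5 N at the rubber stop), counts as pressed from 4 mm, springs back. Reads 0 up, 0.006 m fully down.
- key_tare (a joint): Grey key, lower row (45 mm up the face from the hinge line), 20 mm left of the middle: not used here. Reads 0 up, 0.006 m fully down.
- key_clear (a joint): Yellow key, lower row (45 mm up the face from the hinge line), 20 mm right of the middle (-y): not used here. Reads 0 up, 0.006 m fully down.
- key_print (a joint): Green key, lower row (45 mm up the face from the hinge line), 60 mm right of the middle: prints the label. Reads 0 up, 0.006 m fully down.
- key_violet (a joint): Violet key, upper row (85 mm up the face from the hinge line), 60 mm to the scale's left (+y of scale) of its middle: not used here. Reads 0 up, 0.006 m fully down.
- key_magenta (a joint): Magenta (pink-red) key, upper row (85 mm up the face from the hinge line), 20 mm left of the middle: chooses magenta. A clear visor as wide as the console, 3 mm thick, starts 134 mm up the face, is 65 mm long and leans 26 degrees from the face's normal over the upper keys, so they must be reached with the tool tilted along their travel. Reads 0 up, 0.006 m fully down.
- key_red (a joint): Orange-red key, upper row (85 mm up the face from the hinge line), 20 mm right of the middle (-y): not used here. Reads 0 up, 0.006 m fully down.
- key_blue (a joint): Blue key, upper row (85 mm up the face from the hinge line), 60 mm right of the middle: not used here. Reads 0 up, 0.006 m fully down.
- crate: Low slatted wooden crate on the counter, fixed, 250 mm along its x, 130 mm along its y, walls 48 mm high and 6 mm thick, floor 6 mm thick. Origin: centre of its underside. Three jars stand in a row along its x, 76 mm apart, in any order.
- jar_magenta: Squat screw-lid jar of magenta pigment, to be weighed: body 58 mm across, white lid 54 mm across and 18 mm high (62 to 80 mm above the underside), 80 mm high in all, 0.2 to 0.4 kg. Origin: centre of its underside; z up.
- jar_violet: Jar like the magenta one with violet pigment; stays in the crate.
- jar_red: Jar like the magenta one with orange-red pigment; stays in the crate.
- oil_bottle: Amber glass bottle with a black cap, 48 mm across, 110 mm high, standing on the counter between scale and crate; a bystander. Origin: centre of its underside.
- palette_knife: Palette knife 200 mm long lying on the counter to the right of the scale; a bystander. Origin: on the counter under its middle, x along it to the blade.
Mind the look-alikes: they are no part of the job. Leave any yellow look-alike of the jar_magenta alone.

How it is judged:
By the outcome, as a careful person would: the job done as asked, in the order asked, and still so for the second after the job is handed in, with the robot touching nothing.
It also fails if it takes over 72 s, if anything falls off the work surface, if the arm or the gripper's body presses on something with over 40 N, if the wrist force passes 120 N, or if a joint passes its speed limit or range.

### The arm

A 6-joint arm with a two-finger parallel gripper is mounted at the origin on the work surface. World frame = base frame: x ahead of the robot, y to its left, z up, the work surface at z = 0. Lengths are in m, angles in rad, forces in N, time in s.
With the tool pointing down it reaches from about 0.225 to 0.875 m from the base axis. Payload 3.4 kg.
Tool frame: the origin (TCP) lies on the centre line of the jaws, within the pads' length; the fingertips stand 17 mm ahead of it and the grasp point (between the pads) lies 2 mm behind it (manip.finger_overhang is the distance from the TCP to the fingertips, in m); x points along the fingers, z is the direction in which the jaws open and shut, and the axes are right-handed (so a half turn about x gives the same grasp; the last joint's range is limited). The gripper opens to 85 mm and grips with 20 to 120 N. Pads are 22 mm wide; open, the fingers measure 114 mm over their backs; the gripper's body (76 mm by 85 mm) begins 54 mm behind the grasp point. The pads swing forward as they close: fully open they stand 13 mm farther back than shut.
Start: joints at [-1.314, 0.276, 1.505, -0, 1.361, -0.121], TCP at [0.212, -0.534, 0.248] pointing down, gripper open.
Joint ranges: [-2.89, 2.89], [-0.75, 2.08], [0.22, 2.7], [-1.18, 4.32], [0.11, 2.71], [-2.7, 2.7]. Speed limits (rad/s): [2.57, 2.57, 3.14, 3.14, 3.14, 3.14].

### API

Orientations are given as a unit quaternion [x, y, z, w].
In Python, from plant import manip gives the robot as it stands.
- The arm moves only by the shell command python3 -m jog 'ROWS' [OPENING] [FORCE]. ROWS is JSON, a list of rows, each a list of 4 numbers: the shift along the tool's x, y, z in units of 30 mm (1.0 is 30 mm), then the turn about the tool's x in units of 5 degrees (1.0 is 5 degrees). In form: [[dx, dy, dz, spin], ...]. A call has 1 to 10 rows; each row is the pose to reach, as a shift and turn from the pose commanded when the call began, along the tool's axes at that moment; what a row does not reach only later rows make up. A row lasts 1/12 s, in which the tool goes at most 41.7 mm and 7.16 degrees, less where a joint would pass 70% of its speed; a pose out of reach is approached as far as the arm can. A call with a gripper value outside its range is refused whole. OPENING is the closure, from 0 (fully open) to 1 (shut), set as the call begins (- or left out, the last holds). The fingers move at their own pace and stop on an object; FORCE is the grip in N (left out, the last holds). Time passes only in rows, so rows that repeat a pose let the fingers close. It gives the time, the measured TCP pose, the force and the opening at its end, in the units of the state.
- manip.sense(): the state, without advancing time (a new reading comes with each control period).
- manip.snapshot(name): name is "side" or "top"; returns a dict with "pixels" (480x640x3 uint8, red, green, blue), "fx", "fy", "cx", "cy" (pixels), "position" and "attitude" of the camera in the world. Camera axes: x right, y up, looking along -z (the intrinsics and any distortion apply to the point x, -y, -z); pixel columns grow to the right and rows downward; lengths in m; the calibration is good to about 2 mm. A picture is of the moment at which its call begins. There is no depth.
- manip.sign_off(): hands the job in, once; it reports no verdict.
The state is a dict: "t": time; "q": joint angles; "dq": joint speeds; "joint_efforts": joint torques, N m; "ee_pos": TCP position; "tcp_rot": TCP orientation; "contact_force": force on the tool from outside, world axes, zero at the start; "moment": the same for the moment, N m; "finger_gap": finger opening in m.
Only numpy, scipy, OpenCV 4.12 (cv2) and the standard library are available. Lean on these libraries where they do the work, as an engineer would, in place of code of your own. Each camera call takes 0.05 s, during which the arm holds its last target. There are 200 camera calls.

## Working session

There is one attempt and no reset: what is moved stays moved. The work goes in short steps, Python scripts to look and compute and a shell command to move; the robot and the scene stay as the last step left them, time stands still between calls to the robot, and variables do not carry over. Pictures are saved under pics/ and viewed, about 8 in all and at most 12, crops included, and the job is handed in when it is done.

```bash
mkdir -p pics; ls; python3 - <<'E'
from plant import manip
import cv2
s=manip.sense()
print(s)
for n in("side","top"):
    d=manip.snapshot(n)
    cv2.imwrite(f"pics/{n}0.png",d["pixels"][:,:,::-1])
    print({k:v for k,v in d.items() if k!="pixels"})
E
```

```text
pics
{'t': 0.0, 'q': array([-1.31399846e+00,  2.76618219e-01,  1.50610460e+00,  2.22045745e-05,
        1.36070873e+00, -1.20999887e-01]), 'dq': array([-0.00191085, -0.00069401, -0.00154105,  0.00045136, -0.00133548,
        0.00108087]), 'joint_efforts': array([-4.51241258e-04, -4.16772830e+01, -2.45807844e+01, -1.72934870e-04,
        1.12783894e-02, -8.83982354e-08]), 'ee_pos': array([ 0.21198126, -0.53397886,  0.24743781]), 'tcp_rot': array([ 0.39765151,  0.58547817, -0.396785  ,  0.58450856]), 'contact_force': array([ 0.39987609, -0.81254728,  0.67405976]), 'moment': array([-0.03420302, -0.01853926,  0.01363172]), 'finger_gap': 0.08506108689079202}
{'fx': 507.31276743440185, 'fy': 507.31276743440185, 'cx': 320.6712644473219, 'cy': 240.50654056648543, 'position': array([0.11611558, 0.69777753, 0.74765533]), 'attitude': array([-0.09887648,  0.42570902,  0.87224594, -0.21950466])}
{'fx': 453.00552697663056, 'fy': 453.00552697663056, 'cx': 318.89982996863637, 'cy': 242.57483918394405, 'position': array([ 0.42062672, -0.01864283,  1.05059898]), 'attitude': array([ 0.01049618, -0.02344668, -0.70570879,  0.70803615])}
```

View pics/top0.png

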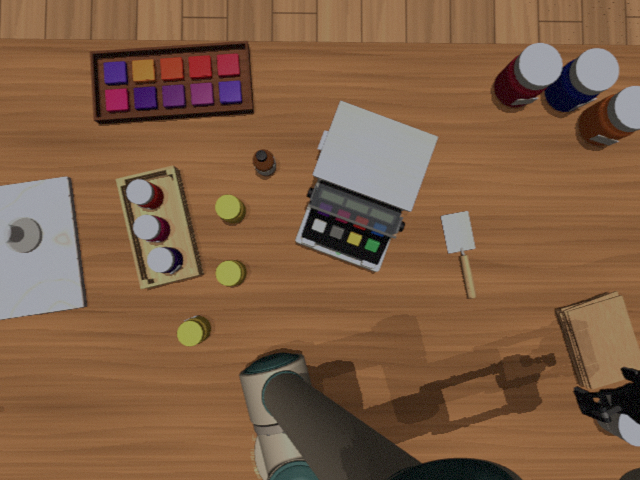

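View pics/side0.png

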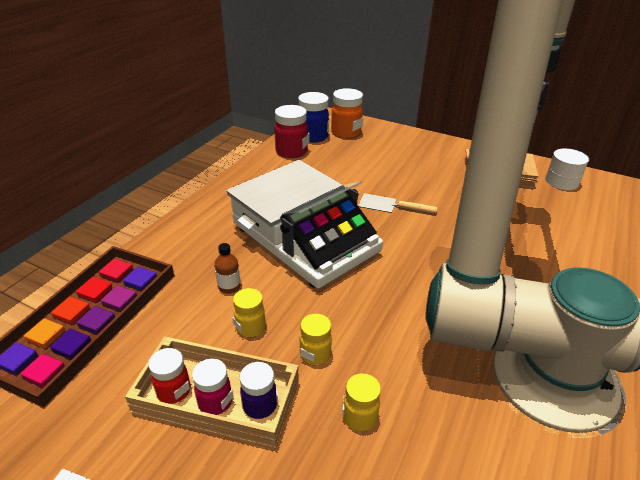

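The top view shows the scale centred near (365,190) with white key (320,226) and green key (372,245), and the crate at (158,228). In the crate are red (145,193), magenta (150,229) and violet (165,260). Three yellow look-alikes stand outside it at (229,208), (230,272) and (192,331). The magenta candidate is the middle jar, side view (212,387). I'll confirm it in an enlarged crop.

```bash
cat > h.py <<'E'
import numpy as np, cv2
from scipy.spatial.transform import Rotation as R
from plant import manip
def ray(d,u,v):
    r=R.from_quat(d["attitude"]).apply([(u-d["cx"])/d["fx"],-(v-d["cy"])/d["fy"],-1]); return np.array(d["position"]),r/np.linalg.norm(r)
def onz(d,u,v,z):
    p,r=ray(d,u,v); return p+r*(z-p[2])/r[2]
def proj(d,P):
    c=R.from_quat(d["attitude"]).inv().apply(np.array(P)-d["position"]); return np.array([d["cx"]-d["fx"]*c[...,0]/c[...,2],d["cy"]+d["fy"]*c[...,1]/c[...,2]]).T
def tri(d1,a,d2,b):
    p,r=ray(d1,*a);q,s=ray(d2,*b)
    t=np.linalg.lstsq(np.c_[r,-s],q-p,rcond=None)[0]
    A=p+r*t[0];B=q+s*t[1]; return (A+B)/2,np.linalg.norm(A-B)
E
python3 - <<'E'
import cv2,numpy as np
t=cv2.imread("pics/top0.png");s=cv2.imread("pics/side0.png")
c=lambda i,x,y,w,h:cv2.resize(i[y:y+h,x:x+w],(400,300),interpolation=cv2.INTER_CUBIC)
cv2.imwrite("pics/crop1.png",np.vstack([np.hstack([c(t,95,160,160,120),c(s,120,335,184,138)]),np.hstack([c(t,285,165,140,105),c(s,265,175,140,105)])]))
E
```

```text
(no output)
```

View pics/crop1.png

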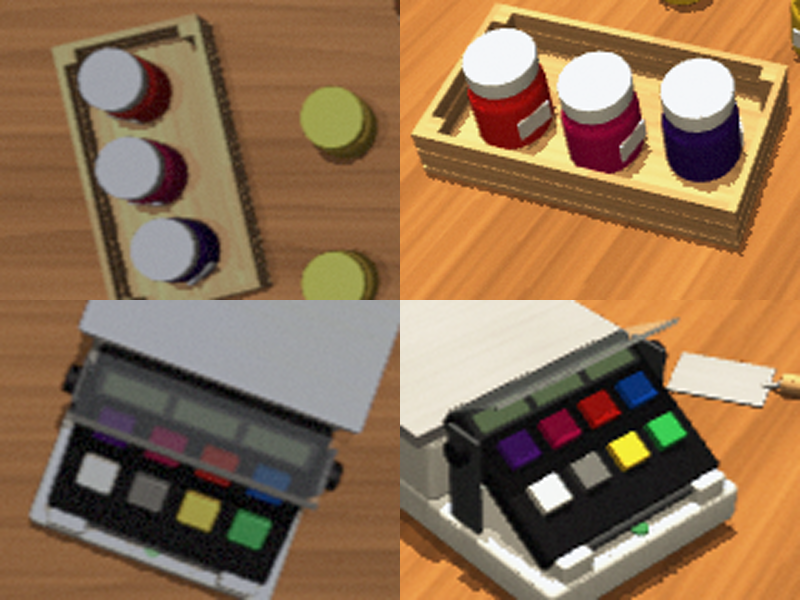

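The crop confirms that the magenta jar is the middle one of the crate's row: a crimson-pink body between orange-red and violet in both views. It also shows all eight keys. Next I measure the keys, lid, pan and bottle.

```bash
cat > m.py <<'E'
from h import *
D={n:manip.snapshot(n) for n in("side","top")}
H={n:cv2.cvtColor(D[n]["pixels"],cv2.COLOR_RGB2HSV) for n in D}
def blob(n,lo,hi,box,er=0):
    x0,y0,x1,y1=box; m=cv2.inRange(H[n],np.array(lo),np.array(hi)); z=np.zeros_like(m); z[y0:y1,x0:x1]=m[y0:y1,x0:x1]
    k,l,st,c=cv2.connectedComponentsWithStats(z); i=1+np.argmax(st[1:,4]); return c[i],st[i],l==i
tb=(295,200,400,275); sb=(290,190,375,260)
keys={}
for nm,lt,ht,ls,hs in [("white",(0,0,170),(180,45,255),(0,0,190),(180,40,255)),("yellow",(22,90,90),(33,255,255),(25,150,130),(34,255,255)),("green",(50,100,80),(75,255,255),(50,100,100),(75,255,255))]:
    t=blob("top",lt,ht,(308,212,385,258)if nm!="white" else (310,216,330,236)); s=blob("side",ls,hs,(300,200,372,252)if nm!="white" else(304,230,332,254))
    P,e=tri(D["top"],t[0],D["side"],s[0]); keys[nm]=P
    print(nm,t[0].round(1),t[1],s[0].round(1),s[1],P.round(4),"gap",round(e,4))
v=keys["green"]-keys["white"]; print("len",np.linalg.norm(v),"yaw",np.degrees(np.arctan2(v[0],-v[1])))
for nm,lo,hi,box in [("magenta",(160,100,60),(172,255,255),(325,205,350,228)),("violet",(120,60,30),(150,255,255),(310,200,335,222)),("blue",(100,100,60),(118,255,255),(365,215,390,245))]:
    try:print(nm,"top",blob("top",lo,hi,box)[:2])
    except Exception as e:print(nm,e)
for nm,lo,hi,box in [("violet",(120,60,30),(150,255,255),(296,215,320,238)),("magenta",(160,100,60),(172,255,255),(308,208,333,230)),("blue",(100,100,60),(118,255,255),(338,198,358,215))]:
    try:print(nm,"side",blob("side",lo,hi,box)[:2])
    except Exception as e:print(nm,e)
# lids
for nm,bt,bs in [("red",(125,176,166,210),(148,345,192,382)),("mag",(130,214,173,244),(190,357,233,392)),("vio",(145,246,187,275),(236,360,278,395))]:
    for n,b in(("top",bt),("side",bs)):
        c,st,m=blob(n,(0,0,130),(180,50,255),b)
        cn=max(cv2.findContours(m.astype(np.uint8),0,2)[0],key=len); el=cv2.fitEllipse(cn)
        print(nm,n,np.round(el[0],1),np.round(el[1],1),st,onz(D[n],*el[0],.086).round(4))
E
python3 m.py
```

```text
Traceback (most recent call last):
  File "m.py", line 10, in <module>
    t=blob("top",lt,ht,(308,212,385,258)if nm!="white" else (310,216,330,236)); s=blob("side",ls,hs,(300,200,372,252)if nm!="white" else(304,230,332,254))
  File "m.py", line 6, in blob
    k,l,st,c=cv2.connectedComponentsWithStats(z); i=1+np.argmax(st[1:,4]); return c[i],st[i],l==i
                                                      ~~~~~~~~~^^^^^^^^^^
ValueError: attempt to get argmax of an empty sequence
```

```bash
sed -i 's/(0,0,170),(180,45,255)/(0,0,120),(180,70,255)/' m.py; python3 - <<'E'
import re
s=open('m.py').read()
s=s.replace('D={n:manip.snapshot(n) for n in("side","top")}','D={"side":dict(pixels=cv2.imread("pics/side0.png")[:,:,::-1].copy(),fx=507.31276743440185,fy=507.31276743440185,cx=320.6712644473219,cy=240.50654056648543,position=np.array([0.11611558,0.69777753,0.74765533]),attitude=[-0.09887648,0.42570902,0.87224594,-0.21950466]),"top":dict(pixels=cv2.imread("pics/top0.png")[:,:,::-1].copy(),fx=453.00552697663056,fy=453.00552697663056,cx=318.89982996863637,cy=242.57483918394405,position=np.array([0.42062672,-0.01864283,1.05059898]),attitude=[0.01049618,-0.02344668,-0.70570879,0.70803615])}')
s=s.replace("keys={}","keys={}\nfor n,p in [('top',(320,226)),('top',(355,239)),('top',(372,245)),('side',(317,242)),('side',(346,228)),('side',(359,219))]: print(n,p,H[n][p[1],p[0]])")
open('m.py','w').write(s)
E
python3 m.py
```

```text
top (320, 226) [110   5 163]
top (355, 239) [ 28 143 159]
top (372, 245) [ 65 143 123]
side (317, 242) [ 60   2 247]
side (346, 228) [ 29 198 244]
side (359, 219) [ 65 183 205]
white [318.7 225.2] [312 219  14  13 130] [317.2 241.8] [310 236  15  13 107] [ 0.5026 -0.0361  0.0922] gap 0.0021
yellow [354.2 238.4] [347 232  15  14 143] [345.  226.6] [339 221  13  12  97] [ 0.4746 -0.1114  0.0927] gap 0.0025
green [371.8 244.9] [365 239  15  13 135] [358.  219.7] [352 214  13  12  95] [ 0.4609 -0.149   0.0922] gap 0.0026
len 0.12040403540279147 yaw -20.279731192278447
magenta top (array([343.5       , 213.51785714]), array([338, 210,  12,   8,  56], dtype=int32))
violet top (array([325.47826087, 206.62318841]), array([320, 203,  12,   9,  69], dtype=int32))
blue top (array([379.56666667, 226.65      ]), array([374, 223,  12,   8,  60], dtype=int32))
violet side (array([306.04026846, 226.89932886]), array([298, 220,  17,  15, 149], dtype=int32))
magenta side (array([320.38095238, 219.63492063]), array([313, 213,  16,  14, 126], dtype=int32))
blue side (array([347.17699115, 205.91150442]), array([340, 200,  15,  13, 113], dtype=int32))
red top [138.4 191.3] [23.7 24.6] [126 179  26  25 484] [0.5749 0.3482 0.086 ]
red side [164.6 362.8] [27.6 36.3] [148 348  35  32 778] [0.572  0.3513 0.086 ]
mag top [145.4 226.6] [24.2 24.5] [133 214  26  26 495] [0.4996 0.3318 0.086 ]
mag side [209.2 373.6] [30.3 34. ] [192 359  35  33 818] [0.4962 0.3343 0.086 ]
vio top [159.  259.4] [24.3 24.9] [147 247  25  26 507] [0.4301 0.3019 0.086 ]
vio side [256.6 376.7] [31.2 32.8] [240 362  34  33 825] [0.4273 0.3036 0.086 ]
```

```bash
cat >> m.py <<'E'
from scipy.optimize import least_squares
W=keys["white"];G=keys["green"];y=(W-G);y[2]=0;y/=np.linalg.norm(y);x=np.array([y[1],-y[0],0])
mid=(W+G+keys["yellow"]*0)/2
obs={60:(306.0,226.9),20:(320.4,219.6),-60:(347.2,205.9)}
f=lambda p:np.concatenate([proj(D["side"],mid+y*k/1000+.040*(np.cos(p[0])*x+np.sin(p[0])*np.array([0,0,1])))-o for k,o in obs.items()])
b=np.concatenate([proj(D["side"],W)-(317.2,241.8),proj(D["side"],G)-(358,219.7)]).reshape(2,2).mean(0)
r=least_squares(lambda p:f(p)-np.tile(b,3),[.5]);print("tilt",np.degrees(r.x),r.fun.round(1),"axes",x,y,"mid",mid)
E
python3 m.py|tail -2; python3 -c "
from plant import manip;print(manip.finger_overhang)"
python3 -m jog '[[-1.3,0,0,0],[-2.6,0,0,0],[-3.9,0,0,0],[-5.2,0,0,0],[-6.5,0,0,0],[-7.8,0,0,0],[-9.1,0,0,0],[-10.4,0,0,0],[-11.7,0,0,0],[-13,0,0,0]]' 1; python3 -c "
from plant import manip;print(manip.finger_overhang,manip.sense()['q'])"
```

```text
vio side [256.6 376.7] [31.2 32.8] [240 362  34  33 825] [0.4273 0.3036 0.086 ]
tilt [27.68197536] [ 0.2  0.  -0.   0.  -0.1  0. ] axes [ 0.93801161 -0.34660384  0.        ] [0.34660384 0.93801161 0.        ] mid [ 0.48178045 -0.09256209  0.0921667 ]
0.017
t: 1.03
ee_pos: [0.2119, -0.5335, 0.6364]
tcp_rot: [0.397, 0.584, -0.398, 0.586]
contact_force: [0.7, -2.2, 1.5]
finger_gap: 0.0001
0.017 [-1.31395173e+00  3.81132692e-01  3.81900344e-01  8.91680238e-06
  2.37600481e+00 -1.21029371e-01]
```

```bash
python3 -m jog '[[-1.3,0,0,0],[-2.6,0,0,0],[-3.9,0,0,0],[-5,0,0,0],[-5,0,0,0]]'; python3 -c "
from plant import manip;print(manip.sense()['q'])"; python3 -m jog '[[0,0,0,0]]'; python3 -m jog '[[1,0,0,0],[1,0,0,0]]'
```

```text
t: 1.45
ee_pos: [0.1953, -0.4916, 0.6907]
tcp_rot: [0.392, 0.578, -0.402, 0.592]
contact_force: [0.3, -0.9, 0.1]
finger_gap: 0.0001
[-1.32602196  0.37386534  0.2204232   0.00467348  2.5228915  -0.12919679]
t: 1.53
ee_pos: [0.1953, -0.4914, 0.691]
tcp_rot: [0.392, 0.578, -0.402, 0.592]
contact_force: [0.3, -0.9, 0.2]
finger_gap: -0.0001
t: 1.7
ee_pos: [0.1961, -0.494, 0.6539]
tcp_rot: [0.395, 0.581, -0.399, 0.589]
contact_force: [1.0, -1.1, -1.8]
finger_gap: -0.0
```

```bash
python3 -m jog '[[1.3,0,0,0],[2.6,0,0,0],[3.9,0,0,0],[5.2,0,0,0],[5.2,0,0,0]]'; cat >> h.py <<'E'
X=np.array([.9380,-.3466,0]);Y=np.array([.3466,.9380,0]);Z=np.array([0,0,1.])
M=np.array([.4818,-.0926,.0922])   # middle of lower row, key tops
def show(T=None):
    s=manip.sense();r=R.from_quat(s["tcp_rot"]);m=r.as_matrix()
    print("t",round(s["t"],2),"pos",s["ee_pos"].round(4),"F",s["contact_force"].round(1),"gap",round(s["finger_gap"],4))
    print("tool x",m[:,0].round(3),"y",m[:,1].round(3),"z",m[:,2].round(3),"q",s["q"].round(2))
    if T is not None: print("units to",np.round(T,4),":",(m.T@(np.array(T)-s["ee_pos"])/.03).round(2))
    # spin so tool y -> X
    print("spin units y->X",np.round(np.degrees(np.arctan2(X@m[:,2],X@m[:,1]))/5,2))
E
python3 -c "
from h import *
t=np.radians(28.5)
K=M+.06*Y
print(K)
show(K-.011*X+.06*Z+.017*Z)"
```

```text
t: 2.12
ee_pos: [0.196, -0.4916, 0.4901]
tcp_rot: [0.399, 0.586, -0.395, 0.584]
contact_force: [-1.1, 0.6, -3.5]
finger_gap: 0.0
[ 0.502596 -0.03632   0.0922  ]
t 2.12 pos [ 0.196  -0.4916  0.4901] F [-1.1  0.6 -3.5] gap 0.0
tool x [ 0.001  0.007 -1.   ] y [0.929 0.369 0.004] z [ 0.369 -0.929 -0.006] q [-1.32  0.17  1.06  0.    1.91 -0.13]
units to [ 0.4923 -0.0325  0.1692] : [ 10.81  14.79 -10.52]
spin units y->X 8.39
```

```bash
python3 -m jog '[[0.2,1,-0.7,1],[0.5,2,-1.4,2],[1,3,-2.1,3],[1.5,4,-2.8,4.2],[2,5,-3.5,5.4],[2.5,6,-4.2,6.6],[3,7,-5,7.5],[3.5,8,-5.7,8.4],[4,9,-6.4,8.4],[4.2,9,-6.4,8.4]]'; python3 -c "
from h import *
show(M+.06*Y-.011*X+.077*Z)"
```

```text
t: 2.95
ee_pos: [0.3831, -0.2179, 0.3753]
tcp_rot: [0.579, 0.398, -0.578, 0.414]
contact_force: [0.5, -0.1, -0.4]
finger_gap: 0.0003
t 2.95 pos [ 0.3831 -0.2179  0.3753] F [ 0.5 -0.1 -0.4] gap 0.0003
tool x [ 0.015 -0.019 -1.   ] y [ 0.94 -0.34  0.02] z [-0.341 -0.94   0.012] q [-0.67  0.01  1.52 -0.01  1.59  1.25]
units to [ 0.4923 -0.0325  0.1692] : [ 6.81  1.18 -7.13]
spin units y->X 0.07
```

```bash
python3 -m jog '[[0,0.3,-1.2,0],[0,0.6,-2.4,0],[0.8,0.9,-3.6,0],[1.6,1.2,-4.7,0],[2.4,1.2,-5.9,0],[3.4,1.2,-7.1,0],[4.6,1.2,-7.1,0],[5.8,1.2,-7.1,0],[6.2,1.2,-7.1,0],[6.2,1.2,-7.1,0]]'; python3 -c "
from h import *
show(M+.06*Y-.011*X+.017*Z+.006*Z)"
```

```text
t: 3.78
ee_pos: [0.4897, -0.0387, 0.1833]
tcp_rot: [-0.578, -0.397, 0.582, -0.411]
contact_force: [-0.1, -0.3, 0.6]
finger_gap: -0.0001
t 3.78 pos [ 0.4897 -0.0387  0.1833] F [-0.1 -0.3  0.6] gap -0.0001
tool x [ 0.006 -0.019 -1.   ] y [ 0.938 -0.347  0.013] z [-0.347 -0.938  0.016] q [-0.21  0.19  1.79 -0.02  1.15  1.72]
units to [ 0.4923 -0.0325  0.1152] : [ 2.27 -0.02 -0.26]
spin units y->X -0.01
```

```bash
python3 -m jog '[[0.8,0,-0.13,0],[1.6,0,-0.26,0],[1.6,0,-0.26,0],[1.6,0,-0.26,0]]'; cat > v.py <<'E'
import sys
from h import *
nm=sys.argv[1]; bx=eval(sys.argv[2]); o=[]
for n,b in zip(("top","side"),bx):
    d=manip.snapshot(n); x,y,w,h=b; o.append(cv2.resize(np.ascontiguousarray(d["pixels"][y:y+h,x:x+w,::-1]),(400,400*h//w),interpolation=cv2.INTER_CUBIC))
    cv2.imwrite(f"pics/{nm}_{n}.png",d["pixels"][:,:,::-1])
cv2.imwrite(f"pics/{nm}.png",np.hstack(o))
E
python3 v.py a "[(265,150,160,160),(245,140,160,160)]"; python3 -c "
from h import *
show(M+.06*Y-.011*X+.017*Z+.006*Z)"
```

```text
t: 4.12
ee_pos: [0.4935, -0.0328, 0.1378]
tcp_rot: [-0.58, -0.396, 0.581, -0.412]
contact_force: [0.4, -0.6, 1.2]
finger_gap: -0.0002
t 4.22 pos [ 0.4937 -0.0328  0.1385] F [ 1.1 -0.   0.5] gap -0.0005
tool x [ 0.013 -0.021 -1.   ] y [ 0.937 -0.348  0.019] z [-0.348 -0.937  0.015] q [-0.19  0.24  1.85 -0.02  1.03  1.74]
units to [ 0.4923 -0.0325  0.1152] : [ 0.78 -0.06 -0.  ]
spin units y->X -0.02
```

View pics/a.png

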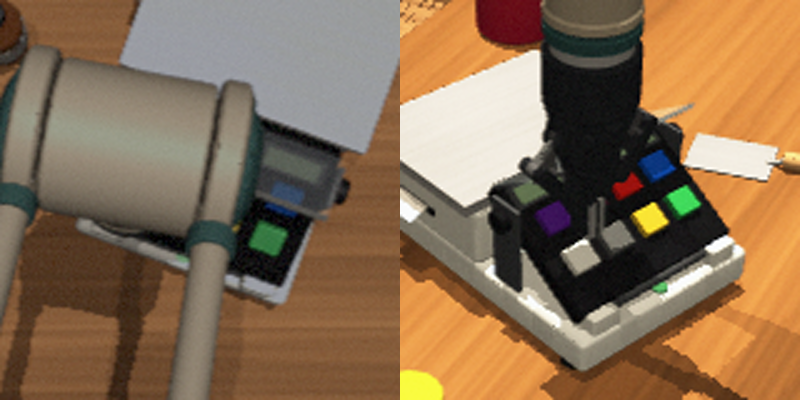

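The side view shows the fingertips near side pixel (323,233), above the keys, with the gripper body clear of the visor. I'll compare that with the predicted projection.

```bash
python3 -c "
from h import *
d=manip.snapshot('side');s=manip.sense();m=R.from_quat(s['tcp_rot']).as_matrix();tip=s['ee_pos']+.017*m[:,0]
print(tip,[proj(d,tip+a*.011*m[:,1]+b*.0145*m[:,2]).round(1) for a in(-1,0,1) for b in(-1,0,1)],'key',proj(d,M+.06*Y))
u=d['pixels'][215:243,310:340].max(2);print(u)"
```

```text
[ 0.49353085 -0.0330534   0.12137195] [array([318.3, 238.2]), array([323.6, 235.2]), array([328.9, 232.3]), array([314.7, 235.6]), array([320. , 232.7]), array([325.3, 229.8]), array([311.1, 233. ]), array([316.5, 230.1]), array([321.7, 227.3])] key [316.72899017 241.70040717]
[[ 19  16  18  23  25  19  20  19  17  17  20  16  18  15  19  16  16  22
   18  18  96 142 156 158 158 157 157 158 156 144]
 [ 17  16  18  19  18  22  17  17  15  14  21  18  20  21  19  18  15  18
   16  28 100 109 149 160 157 156 154 146 113  84]
 [ 19  23  18  20  14  19  20  15  18  17  13  14  17  18  12  16  18  11
   18  19  55 101 115 150 158 146 122  85  52  20]
 [ 16  18  18  14  18  20  21  16  19  20  16  17  19  21  16  34  20  21
   14  13  14  95 109 130 128  91  57  24  19  12]
 [ 16  23  20  20  19  20  20  14  16  19  17  18  18  30  99 106  68  22
   17  18  14  53 102 100  63  22  13  19  14  12]
 [ 21  18  18  18  23  23  23  15  19  19  14  16  15  18  34  91  76  30
   18  17  14  19  32  17  15  13  13  17  12  12]
 [ 26  18  20  20  20  21  19  17  21  19  17  20  55  55  37  75  72  4
[... 1978 characters left out ...]
 28  24  26  31  45  57
  110 125 126 122 125 125 125 137 120  74  39  24]
 [ 15  14  30 141 246 250 199 173 174 171 172  93  37  25  26  22  42  47
   87 119 126 130 123 126  81  69  46  29  25  26]
 [ 16 138 168 245 199 173 174 172 172 170 174 173  72  24  24  24  29  44
   44  99  74  68  69  64  45  31  16  16  12  23]
 [234 249 200 172 174 175 173 172 173 172 169 171 110  44  27  27  27  32
   43  50  68  63  50  35  20  18  17  12  22  27]
 [135 172 177 173 176 172 172 174 171 173 171 173 167  96  37  28  20  25
   41  43  48  34  27  15  14  18  21  21  24  23]
 [120 138 166 176 175 175 173 171 176 170 171 172 172 175  81  28  26  23
   33  37  28  15  15  12  16  15  22  16  15  17]]
```

The pad's near edge appears at side (323,235), as predicted (323.6,235.2), so the geometry agrees to within about a pixel. I'll now descend and press gently along the key's travel.

```bash
python3 -m jog '[[0.4,-0.1,0,0],[0.75,-0.15,0,0],[0.75,-0.15,0,0],[0.75,-0.15,0,0],[0.75,-0.15,0,0]]'; python3 -m jog '[[0.03,0.015,0,0],[0.06,0.03,0,0],[0.09,0.05,0,0],[0.12,0.065,0,0],[0.12,0.065,0,0],[0.12,0.065,0,0]]';  python3 -c "
from h import *
show(M+.06*Y-.011*X+.017*Z)"
```

```text
t: 4.68
ee_pos: [0.4879, -0.0311, 0.1145]
tcp_rot: [-0.579, -0.396, 0.581, -0.412]
contact_force: [-0.4, 0.1, -0.5]
finger_gap: 0.0003
t: 5.18
ee_pos: [0.4886, -0.0315, 0.1095]
tcp_rot: [-0.579, -0.397, 0.582, -0.411]
contact_force: [-0.6, -0.2, -1.3]
finger_gap: -0.0001
t 5.18 pos [ 0.4886 -0.0315  0.1095] F [-0.6 -0.2 -1.3] gap -0.0001
tool x [ 0.007 -0.019 -1.   ] y [ 0.938 -0.348  0.014] z [-0.348 -0.937  0.015] q [-0.19  0.27  1.9  -0.02  0.96  1.74]
units to [ 0.4923 -0.0325  0.1092] : [ 0.01  0.13 -0.01]
spin units y->X -0.02
```

```bash
for i in 1 2 3 4; do python3 -m jog '[[0.02,0.01,0,0],[0.04,0.025,0,0],[0.06,0.04,0,0],[0.06,0.04,0,0]]' | grep -E "ee_pos|force"; done
```

```text
ee_pos: [0.4896, -0.0318, 0.1078]
contact_force: [-1.2, 0.1, 1.8]
ee_pos: [0.4907, -0.0323, 0.106]
contact_force: [-2.1, 0.4, 2.9]
ee_pos: [0.4918, -0.0327, 0.1041]
contact_force: [-2.3, 1.7, 5.3]
ee_pos: [0.4926, -0.033, 0.1027]
contact_force: [-3.7, 2.0, 8.8]
```

```bash
python3 -m jog '[[0.01,0.006,0,0],[0.01,0.006,0,0]]' | grep force; python3 -m jog '[[-0.1,-0.055,0,0],[-0.25,-0.135,0,0],[-0.4,-0.22,0,0],[-1,-0.4,0,0],[-2.2,-0.5,0,0],[-3.4,-0.5,0,0],[-4.6,-0.5,0,0],[-4.6,-0.5,0,0]]' 0; python3 -c "
from h import *
J=np.array([.498,.333,.0]); show(J+.2*Z)
C=np.array([.572-.429,.350-.303]);print('crate row dir',np.degrees(np.arctan2(C[1],C[0])))"
```

```text
contact_force: [-5.6, 2.1, 10.6]
t: 7.35
ee_pos: [0.483, -0.0262, 0.2472]
tcp_rot: [0.583, 0.393, -0.578, 0.415]
contact_force: [0.9, 0.6, -0.9]
finger_gap: 0.0852
t 7.35 pos [ 0.483  -0.0262  0.2472] F [ 0.9  0.6 -0.9] gap 0.0852
tool x [ 0.024 -0.022 -0.999] y [ 0.937 -0.347  0.03 ] z [-0.348 -0.937  0.013] q [-0.19  0.13  1.71 -0.02  1.28  1.75]
units to [0.498 0.333 0.2  ] : [  1.32  -3.74 -11.42]
spin units y->X -0.02
crate row dir 18.194211670200207
```

```bash
python3 -m jog '[[0,-0.4,-1.2,-0.8],[0,-0.8,-2.4,-1.6],[0,-1.2,-3.6,-2.4],[0,-1.6,-4.8,-3.2],[0,-2,-6,-4],[0,-2.4,-7.2,-4.8],[0.2,-2.8,-8.4,-5.6],[0.4,-3.2,-9.5,-6.4],[0.7,-3.5,-10.6,-7.1],[1,-3.74,-11.4,-7.7]]'; python3 -m jog '[[0,0,0,0],[0,0,0,0],[0,0,0,0]]'; python3 -c "
from h import *
show([.498,.333,.15]);print(np.degrees(np.arctan2(*R.from_quat(manip.sense()['tcp_rot']).as_matrix()[1::-1,2])))"
```

```text
t: 8.18
ee_pos: [0.4928, 0.3371, 0.2027]
tcp_rot: [0.411, 0.567, -0.416, 0.58]
contact_force: [1.2, 0.3, 0.5]
finger_gap: 0.0856
t: 8.43
ee_pos: [0.4924, 0.3332, 0.2029]
tcp_rot: [0.411, 0.566, -0.419, 0.579]
contact_force: [-0.1, 0.1, -0.2]
finger_gap: 0.0854
t 8.43 pos [0.4924 0.3332 0.2029] F [-0.1  0.1 -0.2] gap 0.0854
tool x [ 0.008 -0.02  -1.   ] y [0.95  0.311 0.001] z [ 0.311 -0.95   0.021] q [ 0.49  0.34  1.53 -0.02  1.28  1.75]
units to [0.498 0.333 0.15 ] : [1.76 0.17 0.03]
spin units y->X 7.68
-71.86322394216288
```

```bash
python3 -m jog '[[0.8,0.1,0,0],[1.6,0.17,0,0],[2.4,0.17,0.03,0],[2.4,0.17,0.03,0],[2.4,0.17,0.03,0]]' >/dev/null; python3 v.py b "[(65,140,180,160),(110,240,220,196)]"; python3 -c "
from h import *
show([.498,.333,.066])"
```

```text
t 8.95 pos [0.4991 0.3327 0.133 ] F [-0.1 -0.5  1.2] gap 0.0856
tool x [ 0.01  -0.018 -1.   ] y [0.951 0.31  0.004] z [ 0.31 -0.95  0.02] q [ 0.48  0.4   1.62 -0.02  1.12  1.75]
units to [0.498 0.333 0.066] : [ 2.23 -0.04 -0.07]
spin units y->X 7.67Traceback (most recent call last):
  File "v.py", line 7, in <module>
    cv2.imwrite(f"pics/{nm}.png",np.hstack(o))
                                 ~~~~~~~~~^^^
    return _nx.concatenate(arrs, 1, dtype=dtype, casting=casting)
           ~~~~~~~~~~~~~~~^^^^^^^^^^^^^^^^^^^^^^^^^^^^^^^^^^^^^^^
ValueError: all the input array dimensions except for the concatenation axis must match exactly, but along dimension 0, the array at index 0 has size 355 and the array at index 1 has size 356
```

```bash
python3 v.py b "[(65,140,200,200),(120,260,200,200)]"
```

```text
(no output)
```

View pics/b.png

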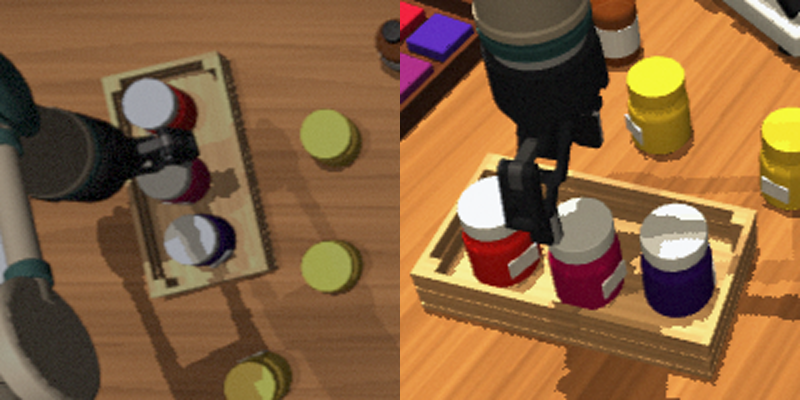

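The top crop shows the right-hand finger at (165,150) beside the magenta lid at (168,180). The side crop shows the near finger at (530,205), up and left of the magenta lid at (585,220). I'll check the projections before descending.

```bash
python3 -c "
from h import *
for n,(x,y,w) in (('top',(65,140,200)),('side',(120,260,200))):
    d=manip.snapshot(n);s=manip.sense();m=R.from_quat(s['tcp_rot']).as_matrix()
    for e in(-.05,0,.05):
        for o in(.004,-.03): print(n,e,o,((proj(d,s['ee_pos']+o*m[:,0]+e*m[:,2])-(x,y))*2).round(), end=' ')
    print('lid',((proj(d,[.498,.333,.086])-(x,y))*2).round())
"
```

```text
top -0.05 0.004 [ 97. 185.] top -0.05 -0.03 [ 81. 183.] top 0 0.004 [144. 170.] top 0 -0.03 [130. 168.] top 0.05 0.004 [191. 155.] top 0.05 -0.03 [179. 152.] lid [160. 175.]
side -0.05 0.004 [146. 245.] side -0.05 -0.03 [139. 216.] side 0 0.004 [170. 190.] side 0 -0.03 [164. 161.] side 0.05 0.004 [191. 140.] side 0.05 -0.03 [186. 111.] lid [178. 225.]
```

The prediction matches both fingertips: (146,245) in the side crop and (191,155) in the top crop. I'll descend and grip the body just under the lid.

```bash
python3 -m jog '[[0.5,0,-0.03,0],[1,-0.02,-0.06,0],[1.4,-0.04,-0.07,0],[1.8,-0.04,-0.07,0],[2.1,-0.04,-0.07,0],[2.23,-0.04,-0.07,0],[2.23,-0.04,-0.07,0],[2.23,-0.04,-0.07,0]]'; python3 -m jog '[[0,0,0,0],[0,0,0,0],[0,0,0,0],[0,0,0,0],[0,0,0,0],[0,0,0,0],[0,0,0,0],[0,0,0,0]]' 1 30; python3 -m jog '[[-0.1,0,0,0],[-0.2,0,0,0],[-0.3,0,0,0],[-0.5,0,0,0],[-0.7,0,0,0],[-1,0,0,0],[-1,0,0,0]]'
```

```text
t: 9.82
ee_pos: [0.497, 0.3335, 0.0646]
tcp_rot: [0.411, 0.566, -0.419, 0.579]
contact_force: [0.5, -0.1, -0.0]
finger_gap: 0.0854
t: 10.48
ee_pos: [0.4976, 0.3327, 0.0656]
tcp_rot: [0.411, 0.566, -0.418, 0.58]
contact_force: [0.6, -2.6, 5.5]
finger_gap: 0.0532
t: 11.07
ee_pos: [0.4975, 0.3346, 0.0963]
tcp_rot: [0.412, 0.566, -0.418, 0.579]
contact_force: [0.2, 0.8, -2.6]
finger_gap: 0.053
```

```bash
python3 -m jog '[[-0.6,0,0,0],[-1.6,0,0,0],[-2.8,0,0,0],[-4,0,0,0],[-5.1,0,0,0],[-5.1,0,0,0]]' 1 45; python3 - <<'E'
from h import *
d=manip.snapshot("top"); im=cv2.imread("pics/top0.png"); h=cv2.cvtColor(im,cv2.COLOR_BGR2HSV)
m=cv2.inRange(h,(0,0,120),(180,60,255)); z=np.zeros_like(m); z[95:215,312:445]=m[95:215,312:445]
k,l,st,c=cv2.connectedComponentsWithStats(z); i=1+np.argmax(st[1:,4]); print(st[i],c[i])
cn=max(cv2.findContours((l==i).astype(np.uint8),0,1)[0],key=len)
ap=cv2.approxPolyDP(cn,5,True)[:,0];print(ap.tolist())
for p in ap: 
    w=onz(d,*p,.115); print(p,w.round(4),"rel M scale x,y",((w-M)@X).round(4),((w-M)@Y).round(4))
E
python3 -c "
from h import *
show()"
```

```text
t: 11.57
ee_pos: [0.4985, 0.3388, 0.2555]
tcp_rot: [0.416, 0.564, -0.414, 0.581]
contact_force: [2.1, 0.3, -1.2]
finger_gap: 0.0529
[ 313  101  125  111 8491] [374.49782122 155.45295018]
[[340, 101], [318, 145], [313, 175], [410, 211], [437, 136]]
[340 101] [ 0.7636 -0.0792  0.115 ] rel M scale x,y 0.2597 0.1102
[318 145] [ 0.6697 -0.0333  0.115 ] rel M scale x,y 0.1557 0.1208
[313 175] [ 0.6064 -0.023   0.115 ] rel M scale x,y 0.0928 0.1085
[410 211] [ 0.5322 -0.2253  0.115 ] rel M scale x,y 0.0932 -0.107
[437 136] [ 0.6908 -0.2834  0.115 ] rel M scale x,y 0.2622 -0.1065
t 11.62 pos [0.4973 0.338  0.2519] F [ 0.3  0.2 -3.8] gap 0.0529
tool x [ 0.016 -0.014 -1.   ] y [0.95  0.312 0.011] z [ 0.311 -0.95   0.019] q [ 0.49  0.31  1.45 -0.02  1.38  1.75]
spin units y->X 7.69
```

```bash
python3 -c "
from h import *
show([.674,-.164,.25])"
python3 -m jog '[[0,0,0.6,0.4],[0,0,1.5,0.9],[0,0,2.7,1.7],[0,0.1,3.9,2.5],[0,0.1,5.1,3.3],[0,0.2,6.3,4.1],[0,0.2,7.5,4.9],[0,0.2,8.7,5.7],[0,0.2,9.9,6.5],[0,0.2,11.1,7.3]]'; python3 -c "
from h import *
show([.674,-.164,.25])"
```

```text
t 11.62 pos [0.4973 0.338  0.2519] F [ 0.3  0.2 -3.8] gap 0.0529
tool x [ 0.016 -0.014 -1.   ] y [0.95  0.312 0.011] z [ 0.311 -0.95   0.019] q [ 0.49  0.31  1.45 -0.02  1.38  1.75]
units to [ 0.674 -0.164  0.25 ] : [ 0.4   0.38 17.73]
spin units y->X 7.69
t: 12.45
ee_pos: [0.6038, 0.0206, 0.252]
tcp_rot: [-0.571, -0.407, 0.577, -0.419]
contact_force: [0.0, 0.5, -3.2]
finger_gap: 0.0531
t 12.45 pos [0.6038 0.0206 0.252 ] F [ 0.   0.5 -3.2] gap 0.0531
tool x [ 0.004 -0.019 -1.   ] y [ 0.948 -0.318  0.01 ] z [-0.318 -0.948  0.017] q [-0.07  0.32  1.44 -0.02  1.38  1.83]
units to [ 0.674 -0.164  0.25 ] : [0.19 4.18 5.09]
spin units y->X 0.34
```

```bash
python3 -m jog '[[0,0.8,0.95,0.1],[0,1.6,1.9,0.2],[0,2.4,2.9,0.3],[0,3.2,3.9,0.34],[0,3.8,4.6,0.34],[0,4.1,5,0.34],[0,4.18,5.09,0.34],[0,4.18,5.09,0.34],[0,4.18,5.09,0.34]]' >/dev/null; python3 v.py c "[(265,70,200,200),(200,50,200,200)]";python3 -c "
from h import *
show([.674,-.164,.181])"
```

```text
t 13.3 pos [ 0.6749 -0.16    0.2581] F [ 0.3  0.4 -2.1] gap 0.053
tool x [ 0.007 -0.018 -1.   ] y [ 0.94  -0.341  0.012] z [-0.341 -0.94   0.015] q [-0.33  0.45  1.22 -0.01  1.47  1.59]
units to [ 0.674 -0.164  0.181] : [ 2.57 -0.01  0.1 ]
spin units y->X 0.07
```

View pics/c.png

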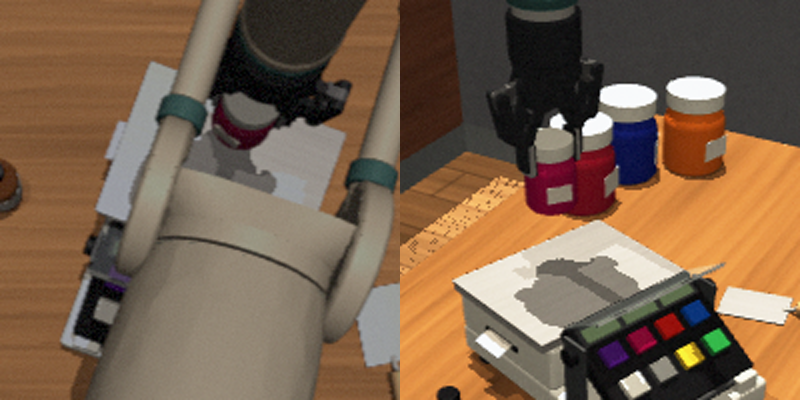

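The side crop shows the magenta jar held upright by its lid, body at (550,185), above the rear of the pan. I'll lower it slowly until it touches.

```bash
python3 -m jog '[[0.4,0,0.03,0],[1,0,0.06,0],[1.6,0,0.1,0],[2.1,0,0.1,0],[2.4,0,0.1,0],[2.5,0,0.1,0],[2.5,0,0.1,0],[2.5,0,0.1,0]]'|grep -E "ee_pos|force"; for i in 1 2 3; do python3 -m jog '[[0.02,0,0,0],[0.04,0,0,0],[0.06,0,0,0],[0.06,0,0,0]]' | grep -E "ee_pos|force|gap";done
```

```text
ee_pos: [0.6756, -0.1659, 0.1842]
contact_force: [-0.5, -0.1, -2.2]
ee_pos: [0.6752, -0.1665, 0.1818]
contact_force: [-0.4, -0.1, -2.9]
finger_gap: 0.0529
ee_pos: [0.675, -0.1665, 0.1793]
contact_force: [0.4, 0.6, -3.4]
finger_gap: 0.0531
ee_pos: [0.675, -0.1665, 0.1776]
contact_force: [-0.1, -0.2, -3.5]
finger_gap: 0.0531
```

```bash
for i in 1 2 3 4; do python3 -m jog '[[0.015,0,0,0],[0.03,0,0,0],[0.03,0,0,0]]' | grep -E "ee_pos|force" | tr '\n' ' '; done
```

```text
ee_pos: [0.6751, -0.1665, 0.1768] contact_force: [-0.4, 0.5, -2.5] ee_pos: [0.6751, -0.1665, 0.1759] contact_force: [-0.4, -0.4, -2.9] ee_pos: [0.6751, -0.1665, 0.175] contact_force: [0.3, 0.1, -2.2] ee_pos: [0.6752, -0.1666, 0.1747] contact_force: [-0.1, 0.1, -0.6]
```

```bash
python3 -m jog '[[0.02,0,0,0],[0.02,0,0,0],[0.02,0,0,0]]' | grep -E "ee_pos|force" | tr '\n' ' '; python3 -m jog '[[0,0,0,0],[0,0,0,0],[0,0,0,0],[0,0,0,0],[0,0,0,0],[0,0,0,0]]' 0; python3 -m jog '[[-0.3,0,0,0],[-0.8,0,0,0],[-1.6,0,0,0],[-2.4,0,0,0],[-3.4,0,0,0],[-4.6,0,0,0],[-5.8,0,0,0],[-6.6,0,0,0],[-6.6,0,0,0]]' 1;python3 -c "
from h import *
show([.9*.938,-.9*.347,.37])"
```

```text
ee_pos: [0.6754, -0.1666, 0.1746] contact_force: [-0.6, 0.4, 4.0] t: 16.72
ee_pos: [0.6751, -0.1665, 0.1734]
tcp_rot: [-0.578, -0.398, 0.581, -0.412]
contact_force: [-0.8, -0.2, 0.8]
finger_gap: 0.0856
t: 17.47
ee_pos: [0.6753, -0.1632, 0.3798]
tcp_rot: [0.58, 0.394, -0.578, 0.416]
contact_force: [0.8, 0.8, 1.5]
finger_gap: -0.0002
t 17.47 pos [ 0.6753 -0.1632  0.3798] F [0.8 0.8 1.5] gap -0.0002
tool x [ 0.02  -0.024 -1.   ] y [ 0.939 -0.343  0.027] z [-0.343 -0.939  0.015] q [-0.33  0.42  0.97 -0.02  1.72  1.59]
units to [ 0.8442 -0.3123  0.37  ] : [0.56 6.98 2.73]
spin units y->X 0.04
```

```bash
python3 -m jog '[[0,1.2,0.5,0],[0,2.4,1,0],[0,3.6,1.5,0],[0,4.8,2,0],[0,6,2.5,0],[0,7.2,2.7,0],[0,8.4,2.7,0],[0,9.6,2.7,0],[0,10.8,2.7,0],[0,12,2.7,0]]' ;python3 -c "
from h import *
show()"; python3 -m jog '[[0,2,0,0],[0,3,0,0],[0,4,0,0]]' >/dev/null;python3 -c "
from h import *
show()"
```

```text
t: 18.3
ee_pos: [0.8532, -0.3135, 0.3276]
tcp_rot: [0.585, 0.387, -0.573, 0.424]
contact_force: [0.4, -0.4, 0.9]
finger_gap: 0.0004
t 18.3 pos [ 0.8532 -0.3135  0.3276] F [ 0.4 -0.4  0.9] gap 0.0004
tool x [ 0.043 -0.032 -0.999] y [ 0.939 -0.341  0.052] z [-0.342 -0.94   0.016] q [-0.42  0.88  0.22 -0.01  1.99  1.49]
spin units y->X 0.06
t 18.55 pos [ 0.8812 -0.3239  0.2968] F [ 0.6 -0.9 -0.6] gap 0.0001
tool x [ 0.074 -0.044 -0.996] y [ 0.937 -0.34   0.085] z [-0.342 -0.94   0.016] q [-0.42  0.92  0.22 -0.01  1.92  1.49]
spin units y->X 0.06
```

```bash
python3 -m jog '[[-1,2,0,0],[-2,4,0,0],[-3,6,0,0],[-4,8,0,0]]' >/dev/null;python3 -c "
from h import *
show()"; python3 -m jog '[[-2,2,0,0],[-4,4,0,0],[-6,6,0,0],[-8,8,0,0]]' >/dev/null;python3 -c "
from h import *
show()"
```

```text
t 18.88 pos [ 0.8884 -0.3267  0.3072] F [-0.4  0.2 -0.1] gap 0.0001
tool x [ 0.109 -0.057 -0.992] y [ 0.933 -0.339  0.122] z [-0.343 -0.939  0.016] q [-0.42  0.91  0.22 -0.01  1.89  1.49]
spin units y->X 0.04
t 19.22 pos [ 0.8744 -0.3204  0.3548] F [-0.6  0.1 -0.1] gap 0.0001
tool x [ 0.142 -0.069 -0.987] y [ 0.928 -0.336  0.158] z [-0.343 -0.939  0.016] q [-0.42  0.85  0.22 -0.    1.91  1.49]
spin units y->X 0.04
```

```bash
for i in 1 2; do python3 -m jog '[[-1,2,0,0],[-2,4,0,0],[-3,6,0,0],[-4,8,0,0],[-5,10,0,0],[-6,12,0,0],[-7,14,0,0],[-8,16,0,0],[-9,18,0,0],[-10,20,0,0]]' >/dev/null;python3 -c "
from h import *
show()"; done
```

```text
t 20.05 pos [ 0.8793 -0.3209  0.3673] F [0.1 0.6 0.5] gap 0.0003
tool x [ 0.174 -0.081 -0.981] y [ 0.923 -0.334  0.191] z [-0.343 -0.939  0.016] q [-0.42  0.84  0.22 -0.    1.89  1.5 ]
spin units y->X 0.04
t 20.88 pos [ 0.8803 -0.3201  0.3879] F [ 0.4  0.7 -0.2] gap 0.0001
tool x [ 0.208 -0.093 -0.974] y [ 0.916 -0.331  0.227] z [-0.343 -0.939  0.016] q [-0.42  0.82  0.22  0.    1.87  1.5 ]
spin units y->X 0.04
```

```bash
for i in 1 2 3 4; do python3 -m jog '[[-0.6,1.2,0,0],[-1.2,2.4,0,0]]' >/dev/null; done; python3 -c "
from h import *
show()"; for i in 1 2 3 4; do python3 -m jog '[[-1.2,2.4,0,0]]' >/dev/null;done;python3 -c "
from h import *
show()"
```

```text
t 21.55 pos [ 0.9001 -0.3258  0.4423] F [ 0.1 -0.1  1.1] gap 0.0
tool x [ 0.34  -0.141 -0.93 ] y [ 0.876 -0.313  0.368] z [-0.343 -0.939  0.017] q [-0.42  0.77  0.22  0.01  1.77  1.5 ]
spin units y->X 0.04
t 21.88 pos [ 0.9093 -0.328   0.4931] F [-0.4 -0.5 -0.8] gap 0.0002
tool x [ 0.438 -0.176 -0.881] y [ 0.831 -0.295  0.472] z [-0.343 -0.939  0.017] q [-0.43  0.73  0.22  0.02  1.7   1.5 ]
spin units y->X 0.05
```

```bash
cat >> h.py <<'E'
t0=np.radians(28.7);F=np.cos(t0)*X+np.sin(t0)*Z;N=-np.sin(t0)*X+np.cos(t0)*Z
M1=M+.001*Z
def tcp(s,y,n):  # tip at s up-face (45=lower row), y left, n above key tops (m)
    m=R.from_quat(manip.sense()["tcp_rot"]).as_matrix()
    return M1+(s-.045)*F+y*Y+n*N-.017*m[:,0]
E
python3 -c "
from h import *
show(tcp(.082,.02,.12));print(N)"
```

```text
t 21.88 pos [ 0.9093 -0.328   0.4931] F [-0.4 -0.5 -0.8] gap 0.0002
tool x [ 0.438 -0.176 -0.881] y [ 0.831 -0.295  0.472] z [-0.343 -0.939  0.017] q [-0.43  0.73  0.22  0.02  1.7   1.5 ]
units to [ 0.4577 -0.0621  0.2312] : [ -0.47 -19.24  -3.3 ]
spin units y->X 0.05
[-0.45044964  0.16644546  0.87714616]
```

```bash
python3 -m jog '[[-0.4,-0.6,0,0],[-0.8,-1.4,-0.1,0],[-1,-2.4,-0.3,0],[-1,-3.4,-0.5,0],[-1,-4.4,-0.7,0],[-1,-5.4,-0.9,0],[-1,-6.4,-1.1,0],[-1,-7.4,-1.3,0],[-1,-8.4,-1.5,0],[-1,-9.4,-1.7,0]]' >/dev/null; python3 -c "
from h import *
show(tcp(.082,.02,.12))"
```

```text
t 22.72 pos [ 0.6775 -0.1906  0.3857] F [ 1.   0.2 -0.3] gap -0.0005
tool x [ 0.438 -0.176 -0.881] y [ 0.831 -0.295  0.472] z [-0.343 -0.939  0.017] q [-0.37  0.18  1.39 -0.01  1.07  1.55]
units to [ 0.4577 -0.0621  0.2312] : [ 0.57 -9.78 -1.59]
spin units y->X 0.05
```

Tilt is retained. I'll continue to the standoff.

```bash
python3 -m jog '[[-0.3,-1,-0.2,0],[-0.5,-2,-0.4,0],[-0.5,-3,-0.5,0],[-0.5,-4,-0.7,0],[-0.5,-5,-0.9,0],[-0.5,-6,-1,0],[-0.5,-7,-1.2,0],[-0.5,-8,-1.3,0],[-0.2,-9,-1.5,0],[0.3,-9.78,-1.6,0]]' >/dev/null; python3 -m jog '[[0,0,0,0],[0,0,0,0]]'>/dev/null; python3 v.py d "[(245,120,200,200),(200,80,200,200)]"; python3 -c "
from h import *
show(tcp(.082,.02,.02))
d=manip.snapshot('side');s=manip.sense();m=R.from_quat(s['tcp_rot']).as_matrix()
print('tip px crop',((proj(d,s['ee_pos']+.017*m[:,0])-(200,80))*2+(400,0)).round(),'key',((proj(d,tcp(.085,.02,0)+.017*m[:,0])-(200,80))*2+(400,0)).round())"
```

```text
t 23.82 pos [ 0.4579 -0.0621  0.2413] F [0.3 0.5 0.7] gap -0.0
tool x [ 0.441 -0.177 -0.88 ] y [ 0.829 -0.295  0.475] z [-0.343 -0.939  0.016] q [-0.23 -0.11  2.07 -0.11  0.69  1.75]
units to [ 0.5027 -0.0788  0.1435] : [ 3.63 -0.15 -0.04]
spin units y->X 0.05
tip px crop [683. 210.] key [640. 278.]
```

View pics/d.png

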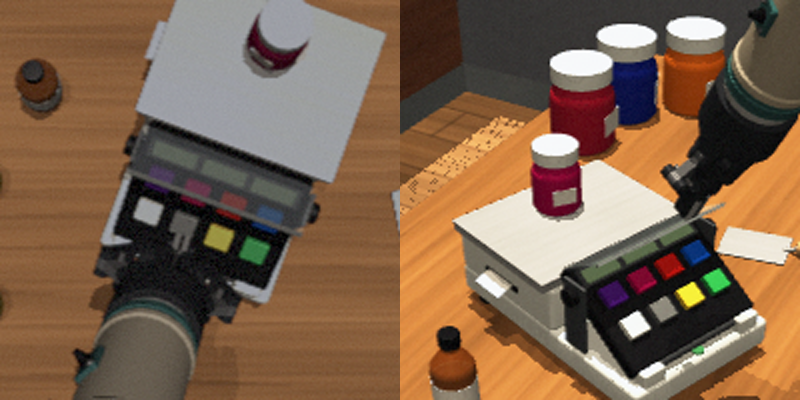

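The jar stands upright on the pan with clear margins (top crop (278,38)). The tilted tip at side crop (685,212) and the magenta key at (640,278) match the predictions of (683,210) and (640,278). I'll approach along the key's travel.

```bash
python3 -m jog '[[0.5,-0.15,-0.04,0],[1,-0.15,-0.04,0],[1.5,-0.15,-0.04,0],[2,-0.15,-0.04,0],[2.4,-0.15,-0.04,0],[2.8,-0.15,-0.04,0],[3.2,-0.15,-0.04,0],[3.6,-0.15,-0.04,0],[3.6,-0.15,-0.04,0],[3.6,-0.15,-0.04,0]]' |grep force;  python3 v.py e "[(285,155,120,120),(265,150,120,120)]"; python3 -c "
from h import *
show(tcp(.082,.02,.0))"
```

```text
contact_force: [-0.2, 0.2, -0.2]
t 24.8 pos [ 0.5001 -0.0782  0.142 ] F [ 0.1 -0.1 -0.1] gap -0.0001
tool x [ 0.437 -0.176 -0.882] y [ 0.831 -0.296  0.471] z [-0.344 -0.939  0.017] q [-0.25  0.09  2.17 -0.16  0.39  1.8 ]
units to [ 0.5117 -0.0821  0.126 ] : [ 0.66  0.11 -0.02]
spin units y->X 0.04
```

View pics/e.png

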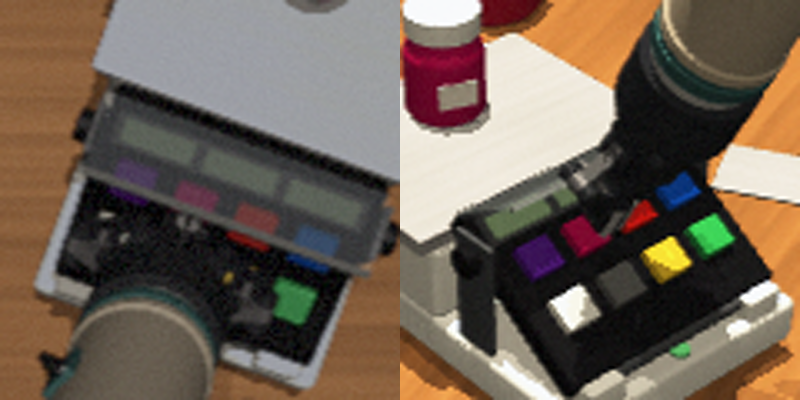

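The tip is poised at top crop (190,222) and side crop (605,235), directly out along the normal from the magenta key, clear of the visor and its neighbours. I'll press gently.

```bash
python3 -m jog '[[0.15,0.05,0,0],[0.3,0.1,0,0],[0.45,0.1,0,0],[0.5,0.1,-0.02,0],[0.5,0.1,-0.02,0],[0.5,0.1,-0.02,0]]' |grep -E "ee_pos|force"; for i in 1 2 3 4; do python3 -m jog '[[0.03,0,0,0],[0.06,0,0,0],[0.06,0,0,0]]' | grep -E "ee_pos|force" | tr '\n' ' '; done;  python3 -c "
from h import *
show(tcp(.082,.02,.0))"
```

```text
ee_pos: [0.5081, -0.0806, 0.1287]
contact_force: [-0.1, -0.6, 0.3]
ee_pos: [0.5089, -0.0809, 0.1274] contact_force: [-0.8, 1.5, 2.5] ee_pos: [0.5098, -0.0812, 0.1258] contact_force: [-1.8, 2.2, 4.1] ee_pos: [0.5107, -0.0816, 0.1243] contact_force: [-2.4, 1.7, 5.0] ee_pos: [0.5114, -0.0819, 0.123] contact_force: [-5.2, 2.7, 8.6] t 26.3 pos [ 0.5114 -0.0819  0.123 ] F [-5.2  2.7  8.6] gap 0.0001
tool x [ 0.436 -0.175 -0.883] y [ 0.832 -0.296  0.47 ] z [-0.343 -0.939  0.017] q [-0.25  0.14  2.18 -0.18  0.34  1.82]
units to [ 0.5118 -0.0821  0.126 ] : [-0.08  0.06  0.01]
spin units y->X 0.05
```

```bash
python3 -m jog '[[0.01,0,0,0],[0.01,0,0,0]]' | grep -E "force"; python3 -m jog '[[-0.06,0,0,0],[-0.15,0,0,0],[-0.3,0,0,0],[-0.6,0,0,0],[-1.1,0,0,0],[-1.6,-0.2,0.3,0],[-1.8,-0.6,1,0],[-1.8,-1.1,1.8,0],[-1.8,-1.3,2.5,0],[-1.8,-1.3,2.67,0]]'; python3 -m jog '[[0,0,0,0],[0,0,0,0]]'>/dev/null; python3 -c "
from h import *
show(tcp(.045,-.06,.015))"
```

```text
contact_force: [-6.0, 3.9, 11.4]
t: 27.3
ee_pos: [0.4252, -0.1368, 0.1524]
tcp_rot: [0.655, 0.251, -0.469, 0.537]
contact_force: [1.2, -0.3, -0.1]
finger_gap: 0.0004
t 27.47 pos [ 0.4278 -0.1366  0.1534] F [-0.4  0.5  0.3] gap -0.0
tool x [ 0.436 -0.176 -0.883] y [ 0.831 -0.297  0.47 ] z [-0.345 -0.939  0.017] q [-0.51 -0.03  2.26  0.14  0.43  1.29]
units to [ 0.4468 -0.1434  0.1214] : [ 1.26  0.09 -0.02]
spin units y->X 0.03
```

```bash
python3 -m jog '[[0.3,0.05,0,0],[0.6,0.09,-0.02,0],[0.9,0.09,-0.02,0],[1.2,0.09,-0.02,0],[1.26,0.09,-0.02,0],[1.26,0.09,-0.02,0],[1.26,0.09,-0.02,0]]' |grep -E "force"; python3 v.py f "[(285,155,120,120),(265,150,120,120)]"; python3 -c "
from h import *
show(tcp(.045,-.06,.0))"
```

```text
contact_force: [-0.2, -0.0, 0.3]
t 28.15 pos [ 0.4471 -0.1428  0.1214] F [-0.4  0.6  0.1] gap -0.0001
tool x [ 0.436 -0.175 -0.883] y [ 0.832 -0.295  0.47 ] z [-0.343 -0.939  0.017] q [-0.5   0.06  2.28  0.18  0.32  1.26]
units to [ 0.4536 -0.1459  0.1082] : [0.5  0.   0.01]
spin units y->X 0.05
```

View pics/f.png

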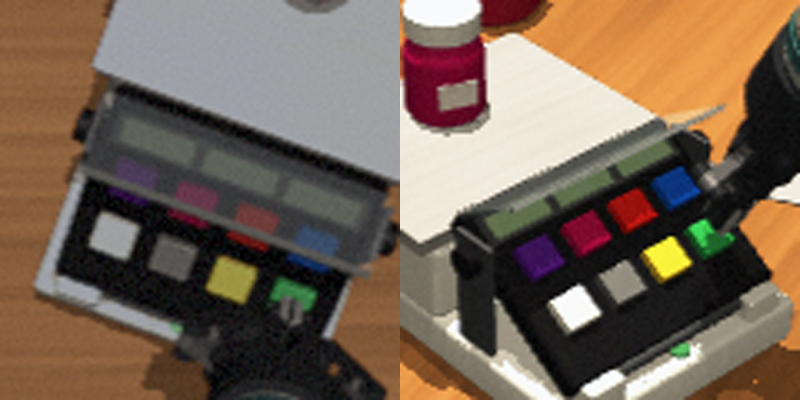

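The tip is over the green key (top crop (292,305), side crop (720,235)). All other keys are up and the jar is in place. I'll press print.

```bash
python3 -m jog '[[0.1,0,0,0],[0.2,0,0,0],[0.3,0,0,0],[0.33,0,0,0],[0.33,0,0,0],[0.33,0,0,0]]' |grep -E "ee_pos|force"| tr '\n' ' '; for i in 1 2 3 4; do python3 -m jog '[[0.03,0,0,0],[0.06,0,0,0],[0.06,0,0,0]]' | grep -E "ee_pos|force" | tr '\n' ' '; done
```

```text
ee_pos: [0.4511, -0.1448, 0.112] contact_force: [-1.0, 0.2, 0.1] ee_pos: [0.452, -0.1452, 0.1105] contact_force: [0.4, -0.3, -0.2] ee_pos: [0.4529, -0.1455, 0.1091] contact_force: [-1.7, 0.3, 2.1] ee_pos: [0.4537, -0.1458, 0.1075] contact_force: [-1.6, 0.7, 3.5] ee_pos: [0.4546, -0.1462, 0.106] contact_force: [-1.1, 2.2, 5.2]
```

```bash
for i in 1 2; do python3 -m jog '[[0.03,0,0,0],[0.05,0,0,0],[0.05,0,0,0]]' | grep -E "ee_pos|force" | tr '\n' ' '; done
```

```text
ee_pos: [0.4553, -0.1464, 0.1047] contact_force: [-2.0, 3.2, 6.5] ee_pos: [0.4557, -0.1465, 0.1041] contact_force: [-7.5, 3.7, 15.8]
```

```bash
python3 -m jog '[[-0.06,0,0,0],[-0.15,0,0,0],[-0.3,0,0,0],[-0.6,0,0,0],[-1.2,-0.2,0,0],[-2.2,-0.5,0,0],[-3.2,-0.5,0,0],[-4.2,-0.5,0,0],[-4.2,-0.5,0,0],[-4.2,-0.5,0,0]]'; python3 -m jog '[[0,0,0,0],[0,0,0,0],[0,0,0,0]]' | grep force; python3 v.py g "[(90,80,400,300),(100,100,400,300)]"
```

```text
t: 30.98
ee_pos: [0.3883, -0.1203, 0.2089]
tcp_rot: [0.655, 0.249, -0.468, 0.539]
contact_force: [-0.2, 0.6, 0.5]
finger_gap: 0.0003
contact_force: [-0.1, 0.4, -0.3]
```

View pics/g.png

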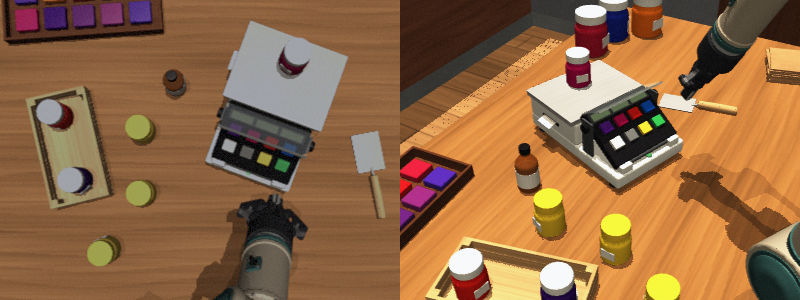

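The jar is upright on the pan (top crop (293,57)), all the keys are up and the gripper is clear. The bottle, knife, red and violet jars and the yellow look-alikes are where they started. Handing in.

```bash
python3 -c "
from plant import manip;print(manip.sign_off())"
```

```text
the job is handed in; nothing more can be done
None
```

I zeroed the empty scale with the white key, set the magenta jar upright on the rear of the pan and let go. Then I pressed magenta and print, each straight along its travel, and handed in at about 31 s of the 72 s allowed.

- **Key presses:** I read each press from the wrist force, because the key positions can't be read directly. It peaked at about 12 N on white, 13 N on magenta and 18 N on print. Each showed the spring ramp, then a sharp rise at the rubber stop. The print press landed a little firmer than the others but well under the 40 N limit.
- **Jar:** It touched down on the pan with about 4 N of net upward force on the wrist.
- **Tilting the tool:** The jog moves can't tilt the tool, so I tilted it to about 28° by pulling against the arm's reach limit well clear of everything. The tilt held, and the fingers cleared the visor.
- **Console tilt:** My two estimates disagreed slightly, about 27.7° from comparing the key rows and about 30° from the key height. Pressing at 28° worked.
- **Final pictures:** The jar is wholly on the pan, all keys are up, the gripper is touching nothing, and the other jars, bottle and palette knife look unmoved. I saw no check fail. The hand-in reported no verdict, so the printed label itself is unconfirmed.

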